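Pin the swing arm of a board fixture

TASK

Swing the hold-down arm of the board fixture closed and lock it: push the red-handled pin through the hole in the arm and into the bore of the blue lock block below, fully home until its shoulder sits on the arm, then let go. The block has been clamped somewhere along its scale and its bore is hidden by the closed arm, so feel for it gently, never leaning on the fixture with more than about 30 N, and leave the circuit board, the tape roll and the tin where they are.

Things in the scene. Friction and masses are not known exactly. Their poses are not given: they have to be found in the camera images.
- jig: board fixture, fixed to the bench; aluminium base plate 150 (x) x 230 (y) x 12 mm, origin at the centre of its underside, z up. The arm's vertical pivot stands 75 mm to +y of the origin, the blue lock block at the -y end. A circuit board lies in the middle, its parts up to 23 mm above the bench
- scale_middle (a point): fixed mark, 150 mm from the pivot, 40 mm up, at block-top height; arm hole is over it at joint 0. The blue block (80 mm along the arc, 34 mm across) is clamped rigidly on the arc round the pivot: its 14 mm through bore (28 mm deep, 1 mm chamfer) is 150 mm from the pivot, anywhere within 0.09 rad (13.5 mm) either side of the mark, not measured. A pin missing it meets the flat block top
- swing_arm (a joint): angle of the steel hold-down arm about its vertical pivot, rad. 0: along the fixture's -y, hole over the scale's middle; positive: swung open, free end towards the fixture's -x side (clockwise from above). Range -0.2 to 1.1. Turns with light friction (about 1 N at the free end), stays where it is left; can be pushed by its flank or dragged by the pin standing in its hole
- bar_hole (a point): centre of the mouth of the arm's pin hole, at the arm's top face, 57.5 mm above the bench. The arm is a flat bar 30 mm wide (36 mm round the hole), 16 mm thick, underside 41.5 mm above the bench (1.5 mm above the lock block), ending 20 mm beyond the hole. Hole 14 mm, right through, 2.5 mm chamfer, 150 mm from the pivot
- bar_pivot (a point): point on the arm's pivot axis at the height of the arm's top face; a nut stands 7 mm above it. A low brass cap stands 4 mm above the arm midway between pivot and hole
- pin: locking pin, 81 mm long, about 80 g, upright in its stand at the start; origin at the centre of its tip, z up along it. Steel shank 12 mm in diameter, 42 mm long (last 3 mm tapered to 8.4 mm), then a shoulder disc 24 mm in diameter, 4 mm thick, then a flat red handle 24 (its x) x 14 (its y) x 35 mm high, 46 to 81 mm above the tip. Grip it across the 14 mm
- pin_tip (a point): centre of the pin's lower end (same as the pin's origin)
- pin_shoulder (a point): centre of the underside of the pin's shoulder disc, 42 mm above the tip; rests on the arm's top face when the pin is home
- pin_grip (a point): point in the red handle at which to grip, 66 mm above the tip
- pin_stand: grey stand for the pin, fixed; block 56 x 66 x 50 mm on a foot plate 80 x 90 x 6 mm, origin at the centre of its underside; the pin hangs by its shoulder in a 14 mm hole in the middle, tip 8 mm above the bench
- pcb: bystander: blue circuit board 46 x 68 x 11 mm lying loose in the middle of the fixture; origin at the centre of its underside
- yellow_tape: bystander: roll of yellow tape, 62 mm in diameter, 19 mm high, lying behind the fixture; origin at the centre of its underside
- tin: bystander: open metal tin, 67 mm in diameter, 26 mm high, to the right of the fixture; origin at the centre of its underside

How it is judged:
By the outcome, as a careful person would: the job done as asked, in the order asked, and still so for the second after the job is handed in, with the robot touching nothing.
It also fails if it takes over 72 s, if anything falls off the work surface, if the arm or the gripper's body presses on something with over 40 N, if the wrist force passes 120 N, or if a joint passes its speed limit or range.

ROBOT

A 6-joint arm with a two-finger parallel gripper is mounted at the origin on a cart in front of the work surface, level with it; the furniture and walls round the work are solid. World frame = base frame: x ahead of the robot, y to its left, z up, the work surface at z = 0. Lengths are in m, angles in rad, forces in N, time in s.
With the tool pointing down it reaches from about 0.35 to 0.925 m from the base axis. Payload 6.4 kg.
Tool frame: the origin (TCP) lies midway between the tips of the shut fingers; the grasp point (between the pads) lies behind it (arm.grip_depth is the z of the grasp point in the tool frame, in m); z points along the fingers, y is the line along which they close (so a half turn about z gives the same grasp; the last joint's range is limited). The gripper opens to 85 mm and grips with 20 to 120 N. Pads are 22 mm wide; open, the fingers measure 114 mm over their backs; the gripper's body (76 mm by 85 mm) begins 54 mm behind the grasp point. The pads swing forward as they close: fully open they stand 13 mm farther back than shut.
Start: joints at [1.089, 0.245, 1.558, -0, 1.339, -0.174], TCP at [0.197, 0.619, 0.231] pointing down, gripper open.
Joint ranges: [-3.13, 3.13], [-1.02, 2.26], [0.13, 2.54], [-0.95, 4.09], [0.21, 2.88], [-2.74, 2.74]. Speed limits (rad/s): [2.57, 2.57, 3.14, 3.14, 3.14, 3.14].

INTERFACE

Orientations are given as a rotation vector (axis times angle).
In Python, from rig import arm, get_image, camera_info, search_frame, tip_of gives the robot as it stands. The module is installed in compiled form; this text tells all that it offers.
- The arm moves only by the shell command python3 -m creep [FORCE], which reads ROWS from standard input. ROWS is a JSON list that holds a single list of rows (three levels of brackets), with 1 to 20 rows, each of 7 numbers: dx, dy, dz in fractions of the full range, 1 being 0.6 m, then a rotation vector rx, ry, rz in a scale on which 1.0 is 2 pi rad, then the finger opening in m; each row shifts and turns the commanded pose from where the row before left it, along the tool's axes as they then stand; what a row does not reach is not made up. A row lasts 1/8 s, in which the tool goes at most 0.0625 m and 0.188 rad, less where a joint would pass 70% of its speed; a pose out of reach is approached as far as the arm can. The fingers move at their own pace and stop on an object; FORCE is the grip in N (left out, the last holds). Time passes only in rows, so rows that do not move let the fingers close. It prints the time, the measured TCP pose, the force, the opening and the grip force at its end. No shift or turn number may pass 1 either way. Input that does not fit is refused with a message, and nothing moves.
- arm.get_state(): the state, without advancing time (a new reading comes with each control period).
- get_image(name): name is "side" or "top"; returns (picture, depth): 384x512x3 uint8, blue, green, red; 384x512 float32, m along the optical axis (not along the pixel's ray), 0 where there is no reading.
- camera_info(name): a dict with "K" (3x3 intrinsics, pixels), "distortion" ([k1, k2, p1, p2, k3] as OpenCV has them; the pictures are not rectified), "origin" and "attitude" of the camera in the world. Camera axes: x right, y up, looking along -z (the intrinsics and any distortion apply to the point x, -y, -z); pixel columns grow to the right and rows downward; lengths in m; the calibration is good to about 2 mm. A picture is of the moment at which its call begins. camera_info takes no time and is no camera call.
- arm.finish_job(): hands the job in; it is judged then, once.
Trained networks look in the newest picture that a camera, given by its name, has taken for a name from the list of things; names that differ only in an ending like _2 or _b are one class to them, and where a whole thing is asked for, a point or a joint stands for the part that bears it (a point fixed in the world has none). Each returns a list of dicts, best first, with "score" (0 to 1); they miss things now and then, are a little off and sometimes report something else, mostly with a low value. They report only what shows in the picture. A call takes as long as a camera call.
- search_frame(camera, thing): "xyz" ([x, y, z] in m, in the coordinates of the camera as it stood for that picture, good to about 4 mm: the middle of the surface that is visible of it).
- tip_of(camera, thing): "xyz" ([x, y, z] in m, in the coordinates of the camera as it stood for that picture, good to about 4 mm: a listed point, or the origin of a listed thing).
The state is a dict: "t": time; "joints": joint angles; "dq": joint speeds; "joint_torque": joint torques, N m; "tool_pos": TCP position; "ee_rot": TCP orientation; "contact_force": force on the tool from outside, world axes, zero at the start; "moment": the same for the moment, N m; "width": finger opening in m; "gripper_force": force on a finger pad.
Only numpy, scipy, OpenCV 4.12 (cv2) and the standard library are available. Lean on these libraries where they do the work, as an engineer would, in place of code of your own. Each camera call takes 0.05 s, during which the arm holds its last target. There are 200 camera calls.

## Working session

There is one attempt and no reset: what is moved stays moved. The work goes in short steps, Python scripts to look and compute and a shell command to move; the robot and the scene stay as the last step left them, time stands still between calls to the robot, and variables do not carry over. Pictures are saved under pics/ and viewed, at most 10 in all, crops included, and the job is handed in when it is done.

```bash
mkdir -p pics; cat > h.py <<'E'
import numpy as np,cv2
from scipy.spatial.transform import Rotation as R
from rig import arm,get_image,camera_info,search_frame,tip_of
def att(ci):
    a=np.array(ci["attitude"],float)
    return a if a.shape==(3,3) else (R.from_rotvec(a).as_matrix() if a.size==3 else R.from_quat(a).as_matrix())
def w(cam,p):
    ci=camera_info(cam); return att(ci)@np.array(p)+np.array(ci["origin"])
def px(cam,P):
    ci=camera_info(cam); p=att(ci).T@(np.array(P,float)-ci["origin"]); 
    q=np.array([[p[0],-p[1],-p[2]]]); return cv2.projectPoints(q,np.zeros(3),np.zeros(3),np.array(ci["K"]),np.array(ci["distortion"],float))[0].ravel()
def ray(cam,uv):
    ci=camera_info(cam); n=cv2.undistortPoints(np.array([[uv]],float),np.array(ci["K"]),np.array(ci["distortion"],float)).ravel()
    return np.array(ci["origin"]),att(ci)@np.array([n[0],-n[1],-1.])
def st():
    s=arm.get_state(); print({k:np.round(s[k],4) for k in("t","joints","tool_pos","ee_rot","contact_force","moment","width","gripper_force")})
E
python3 - <<'E'
from h import *
st(); print(arm.grip_depth)
for c in("side","top"):
    im,d=get_image(c); cv2.imwrite(f"pics/{c}0.png",im); ci=camera_info(c); print(c,ci)
    for f,n in((tip_of,"jig"),(tip_of,"scale_middle"),(tip_of,"bar_hole"),(tip_of,"bar_pivot"),(tip_of,"pin_shoulder"),(tip_of,"pin_grip"),(tip_of,"pin_stand"),(search_frame,"pin"),(search_frame,"pcb"),(tip_of,"yellow_tape"),(tip_of,"tin")):
        for r in f(c,n)[:2]: 
            P=w(c,r["xyz"]); print(c,n,round(r["score"],2),P.round(4),px(c,P).round(0))
E
```

```text
{'t': np.float64(0.0), 'joints': array([ 1.0889,  0.2458,  1.559 ,  0.    ,  1.3387, -0.1741]), 'tool_pos': array([0.1967, 0.619 , 0.2302]), 'ee_rot': array([-4.8150e-01, -3.1038e+00,  2.8000e-03]), 'contact_force': array([-0.4911, -0.6375, -0.6559]), 'moment': array([ 0.0072,  0.0217, -0.0188]), 'width': np.float64(0.0853), 'gripper_force': np.float64(0.0)}
-0.0187
side {'K': array([[491.88354221,   0.        , 258.98899671],
       [  0.        , 491.88354221, 195.68212   ],
       [  0.        ,   0.        ,   1.        ]]), 'distortion': array([-0.21139173,  0.        ,  0.        ,  0.        ,  0.        ]), 'origin': array([0.66787928, 0.79801566, 0.79973616]), 'attitude': array([0.07549668, 1.39917849, 2.74561348])}
side scale_middle 0.83 [ 0.5406 -0.3152  0.0404] [270. 180.]
side bar_hole 0.66 [ 0.4491 -0.2624  0.0554] [306. 186.]
side bar_hole 0.24 [ 0.5467 -0.316   0.0398] [268. 180.]
side bar_pivot 0.86 [ 0.5634 -0.1665  0.0626] [267. 207.]
side pin_shoulder 0.76 [0.4464 0.1024 0.0514] [334. 287.]
side pin_grip 0.63 [0.4507 0.1041 0.0772] [333. 279.]
side pin_stand 0.68 
[... 628 characters left out ...]
[ 0.05862048, -0.08724491, -1.56628383])}
top jig 0.72 [ 0.5517 -0.2417  0.001 ] [272. 210.]
top scale_middle 0.87 [ 0.5422 -0.3193  0.042 ] [302. 212.]
top bar_hole 0.75 [ 0.4481 -0.2675  0.0589] [283. 249.]
top bar_pivot 0.91 [ 0.5662 -0.1679  0.0511] [245. 203.]
top pin_shoulder 0.43 [0.4511 0.0984 0.0518] [141. 247.]
top pin_grip 0.58 [0.4494 0.1008 0.0745] [138. 248.]
top pin_stand 0.91 [ 0.4529  0.1019 -0.0068] [145. 246.]
top pin 0.4 [0.4499 0.0901 0.0867] [141. 248.]
top pcb 0.84 [ 0.5583 -0.2441  0.0138] [273. 207.]
top pcb 0.46 [ 0.5019 -0.2222  0.0605] [266. 228.]
top yellow_tape 0.79 [ 0.7317 -0.2668 -0.0061] [281. 145.]
top tin 0.94 [ 4.663e-01 -4.462e-01 -4.000e-04] [347. 241.]
```

```bash
ls pics
```

```text
side0.png
top0.png
```

```bash
python3 - <<'E'
import cv2
a=cv2.imread("pics/top0.png")[100:290,100:400]; cv2.imwrite("pics/top0c.png",cv2.resize(a,None,fx=2.66,fy=2.66,interpolation=cv2.INTER_CUBIC))
a=cv2.imread("pics/side0.png")[140:330,170:410]; cv2.imwrite("pics/side0c.png",cv2.resize(a,None,fx=3,fy=3,interpolation=cv2.INTER_CUBIC))
E
```

```text
(no output)
```

View pics/top0c.png

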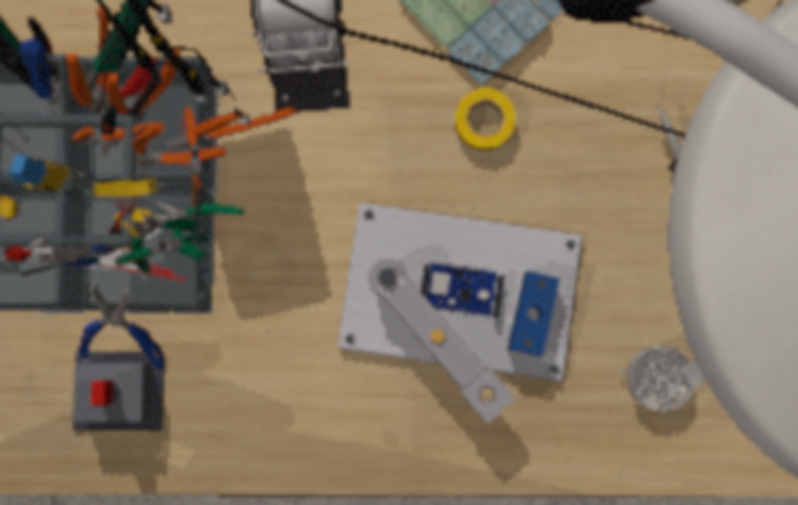

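View pics/side0c.png

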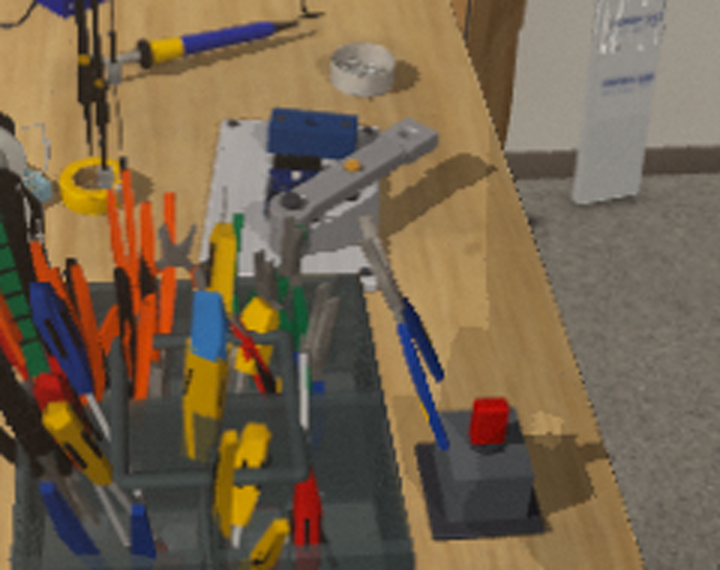

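The top view shows the arm swung open. Its hole is at crop (487,394), which is pixel (283,248). The blue block with a dark bore spot is at crop (533,313), pixel (300,218). The red handle is at pixel (138,248), with blue pliers just behind the stand, and a lamp head covers the right side. The side view agrees with this. Next I'll measure the handle, the bore, and the heights of the lamp and pliers.

```bash
python3 - <<'E'
from h import *
def cloud(c,d,m):
    v,u=np.nonzero(m&(d>0)); ci=camera_info(c)
    n=cv2.undistortPoints(np.stack([u,v],1).astype(float)[:,None],np.array(ci["K"]),np.array(ci["distortion"])).reshape(-1,2)
    z=d[v,u][:,None]; return (att(ci)@np.hstack([n[:,:1]*z,-n[:,1:]*z,-z]).T).T+ci["origin"]
B=[]
for c in("top","side"):
    im,d=get_image(c); b,g,r=[im[...,i].astype(int) for i in range(3)]
    m=(r>120)&(g<60)&(b<60); box=np.zeros_like(m)
    cu,cv_=(138,248) if c=="top" else (333,279)
    box[cv_-20:cv_+20,cu-20:cu+20]=1; m&=box
    P=cloud(c,d,m); print(c,"red",m.sum(),"z",np.percentile(P[:,2],[5,50,95]).round(4),"xy",P[:,:2].mean(0).round(4))
    t=P[P[:,2]>np.percentile(P[:,2],95)-.008]; print(" top rect",cv2.minAreaRect(t[:,:2].astype(np.float32)*1000), t.mean(0).round(4))
    if c=="top":
        full=np.ones_like(m); Q=cloud(c,d,full); v,u=np.nonzero(d>0)
        for nm,(x0,x1,y0,y1) in {"pliers":(.48,.56,.05,.16),"lampzone":(.3,.7,-.75,-.4),"near":(.35,.65,-.4,.2)}.items():
            s=(Q[:,0]>x0)&(Q[:,0]<x1)&(Q[:,1]>y0)&(Q[:,1]<y1); print(nm,np.percentile(Q[s,2],[50,90,99,100]).round(3))
        s=(Q[:,2]>.3); print("high pts min/max",Q[s].min(0).round(3),Q[s].max(0).round(3))
        s=(Q[:,2]>.02)&(Q[:,0]>.482)&(Q[:,0]<.58)&(Q[:,1]>.05)&(Q[:,1]<.16)
        for x in np.arange(.48,.58,.02):
            k=s&(Q[:,0]>x)&(Q[:,0]<x+.02); 
            if k.any(): print(" x",x.round(2),"z",Q[k,2].max().round(3),"y",Q[k,1].min().round(3),Q[k,1].max().round(3))
        # block
        m=(b>90)&(b-r>40); bx=np.zeros_like(m); bx[195:240,288:318]=1; m&=bx
        P=cloud(c,d,m); P=P[(P[:,2]>.034)&(P[:,2]<.047)]; print("block",len(P),P.mean(0).round(4),cv2.minAreaRect(P[:,:2].astype(np.float32)*1000))
        cv2.imwrite("pics/blk.png",cv2.resize(im[190:260,255:325],None,fx=8,fy=8,interpolation=cv2.INTER_CUBIC))
        # parallax corr: pixel -> plane z
        def onz(uv,z): o,dr=ray(c,uv); return (o+dr*(z-o[2])/dr[2]).round(4)
        print("bore@z.04",onz((300.4,217.7),.04),"scale px",px(c,[.5414,-.317,.04]))
        print("hole@.0575",onz((283,248.3),.0575))
E
```

```text
top red 44 z [0.0858 0.088  0.0915] xy [0.4523 0.102 ]
 top rect ((452.5164489746094, 101.9004898071289), (19.898353576660156, 11.3189058303833), 0.8362777233123779) [0.4523 0.102  0.0883]
pliers [0.034 0.148 0.207 0.22 ]
lampzone [0.722 0.747 0.769 0.777]
near [0.174 0.781 0.795 0.807]
high pts min/max [ 0.424 -0.738  0.3  ] [0.98  0.06  0.807]
 x 0.48 z 0.131 y 0.05 0.123
 x 0.5 z 0.174 y 0.051 0.112
 x 0.52 z 0.22 y 0.05 0.16
 x 0.54 z 0.219 y 0.05 0.134
 x 0.56 z 0.214 y 0.05 0.134
block 320 [ 0.5284 -0.3141  0.0395] ((528.7767333984375, -314.488037109375), (33.016441345214844, 77.3990478515625), 77.0701904296875)
bore@z.04 [ 0.5285 -0.3141  0.04  ] scale px [301.4546564  212.79196303]
hole@.0575 [ 0.4491 -0.2665  0.0575]
side red 140 z [0.0638 0.083  0.0921] xy [0.4542 0.1077]
 top rect ((452.38616943359375, 104.31702423095703), (22.133037567138672, 14.411993980407715), 2.8531782627105713) [0.4526 0.1061 0.0899]
```

View pics/blk.png

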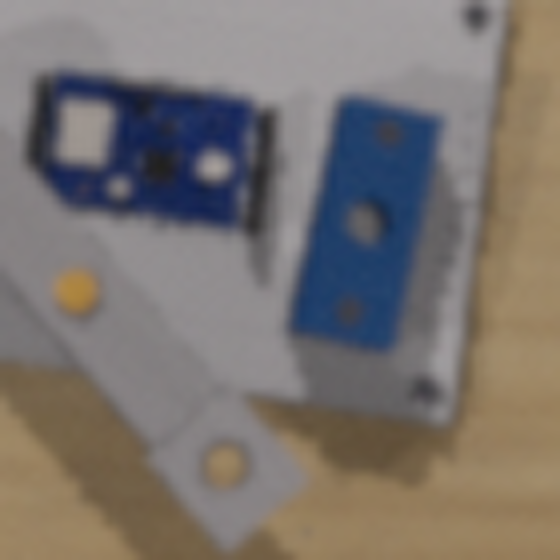

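Bore seen at crop (366,222), which is pixel (300.7,217.8) and about (0.528,-0.314) at the block top. That puts it near +0.09 rad. The arm hole is at crop (226,463). The pliers stand close to the pin, so I'll map them before approaching.

```bash
python3 - <<'E'
from h import *
pts=[]
for c in("top","side"):
    im,d=get_image(c); ci=camera_info(c); v,u=np.nonzero(d>0)
    n=cv2.undistortPoints(np.stack([u,v],1).astype(float)[:,None],np.array(ci["K"]),np.array(ci["distortion"])).reshape(-1,2)
    z=d[v,u][:,None]; Q=(att(ci)@np.hstack([n[:,:1]*z,-n[:,1:]*z,-z]).T).T+ci["origin"]
    print(c); 
    ys=np.arange(-.02,.24,.02)
    print("x\\y   "+" ".join("%5.2f"%y for y in ys))
    for x in np.arange(.40,.60,.01):
        row=[]
        for y in ys:
            k=(abs(Q[:,0]-x-.005)<.005)&(abs(Q[:,1]-y-.01)<.01); row.append("%5.0f"%(1000*Q[k,2].max()) if k.any() else "    -")
        print("%.2f "%x," ".join(row))
# tool axis deltas to pre-grasp with tool y along world y
s=arm.get_state(); Rm=R.from_rotvec(s["ee_rot"]); print(Rm.as_matrix().round(3))
T=R.from_matrix(np.diag([-1.,1,-1])); print("rotation needed (tool)",(Rm.inv()*T).as_rotvec().round(4))
print("shift in tool-now axes",Rm.inv().apply(np.array([.452,.103,.20])-s["tool_pos"]).round(4))
E
```

```text
top
x\y   -0.02  0.00  0.02  0.04  0.06  0.08  0.10  0.12  0.14  0.16  0.18  0.20  0.22
0.40      2     4     4     5     3     2     5     4     4     6     3     4     5
0.41      3     5     3     7     9    11     9     8     6     5     4     4     4
0.42      6     5     5    12    52    53    54    53     7     3     5     3     7
0.43      6     3     4     9    52    77    55    52     4     5     5     2     2
0.44      2     3     5     9    52    90    91    53     4     5     4     3     2
0.45      3     4     4     6    53    92    92    54     4     3     3     3     4
0.46      3     5     5     7    51    92    93    53     4     4     5     4     5
0.47      3     5     4    81    53    55    54    53     6     4     5     4     6
0.48      3     5     1   108    10     9    90    90    11     5     2     2     5
0.49      4     5     6   128     6     6   120     6     3     4     4     4     3
0.50      4     3     4   148   147   144   137     3     4     5     5     5     4
0.51      3     3     4   152   173   157   139    -0     5     4     3     4     3
0.52
[... 1916 characters left out ...]
 134   133   132
0.54      -   132    40   214   218   220     -   132    41    42     -     -     3
0.55      -   132    37     -     -     -     -   134    41    41     -     -     2
0.56      -   132     -     -     -     -   210   212    41    42     -     -     2
0.57    168   166   191   154   139   108   215   210    40    97    95     -     3
0.58      -   189   192   157   140   139   174   185   171   136   136     -     3
0.59      -   174   166   185   148   137   137   137   136   137   138   132     5
[[-0.953  0.303 -0.   ]
 [ 0.303  0.953 -0.   ]
 [ 0.    -0.    -1.   ]]
rotation needed (tool) [-1.000e-04 -0.000e+00 -3.078e-01]
shift in tool-now axes [-0.3996 -0.4149  0.0313]
```

The manual's scale: shifts go in shares of 0.6 m and turns go in shares of 2 pi rad. Converting my numbers, -0.0525 m / 0.6 = -0.0875, -0.025 m / 0.6 = -0.0417, -0.154 rad / 6.2832 = -0.0245.

```bash
echo '[[[0, 0, 0, 0, 0, -0.0245, 0.045], [0, 0, 0, 0, 0, -0.0245, 0.045], [-0.0417, -0.0858, 0.005, 0, 0, 0, 0.045], [-0.0417, -0.0858, 0.005, 0, 0, 0, 0.045], [-0.0417, -0.0858, 0.005, 0, 0, 0, 0.045], [-0.0417, -0.0858, 0.005, 0, 0, 0, 0.045], [-0.0417, -0.0858, 0.005, 0, 0, 0, 0.045], [-0.0417, -0.0858, 0.005, 0, 0, 0, 0.045], [-0.0417, -0.0858, 0.005, 0, 0, 0, 0.045], [-0.0417, -0.0858, 0.005, 0, 0, 0, 0.045], [-0.0417, -0.0858, 0.005, 0, 0, 0, 0.045], [-0.0417, -0.0875, 0.005, 0, 0, 0, 0.045], [0, 0, 0, 0, 0, 0, 0.045], [0, 0, 0, 0, 0, 0, 0.045]]]' | python3 -m creep 40; python3 -c "
from h import *; st()"
```

```text
t: 3.15
tool_pos: [0.4469, 0.1036, 0.2013]
ee_rot: [-0.001, -3.141, -0.0]
contact_force: [0.8, 0.2, -0.7]
width: 0.0449
gripper_force: 0.0
{'t': np.float64(3.15), 'joints': array([-2.0400e-02, -1.9070e-01,  2.0594e+00,  3.0000e-04,  1.2732e+00,
       -1.5909e+00]), 'tool_pos': array([0.4469, 0.1036, 0.2013]), 'ee_rot': array([-5.0000e-04, -3.1413e+00, -4.0000e-04]), 'contact_force': array([ 0.7577,  0.2485, -0.675 ]), 'moment': array([-0.0261,  0.0204,  0.0143]), 'width': np.float64(0.0449), 'gripper_force': np.float64(0.0)}
```

To row units: 0.025 m / 0.6 = 0.0417, 0.02 m / 0.6 = 0.0333.

```bash
echo '[[[0, 0, 0.0417, 0, 0, 0, 0.045], [0, 0, 0.0417, 0, 0, 0, 0.045], [0, 0, 0.0417, 0, 0, 0, 0.045], [0, 0, 0.0417, 0, 0, 0, 0.045], [0, 0, 0.0333, 0, 0, 0, 0.045], [0, 0, 0.02, 0, 0, 0, 0.045], [0, 0, 0.015, 0, 0, 0, 0.045], [0, 0, 0, 0, 0, 0, 0.045], [0, 0, 0, 0, 0, 0, 0.045]]]' | python3 -m creep; python3 - <<'E'
from h import *
im,d=get_image("side"); cv2.imwrite("pics/grasp.png",cv2.resize(im[180:340,230:430],None,fx=3.5,fy=3.5,interpolation=cv2.INTER_CUBIC)); st()
E
```

```text
t: 4.28
tool_pos: [0.4476, 0.1036, 0.061]
ee_rot: [-0.001, 3.14, -0.0]
contact_force: [-0.4, -0.0, -0.5]
width: 0.0453
gripper_force: 0.0
{'t': np.float64(4.325), 'joints': array([-0.0203,  0.0352,  2.1403,  0.    ,  0.9646, -1.5913]), 'tool_pos': array([0.4477, 0.1035, 0.061 ]), 'ee_rot': array([-4.0000e-04,  3.1401e+00, -0.0000e+00]), 'contact_force': array([-0.0278, -0.5095, -0.1267]), 'moment': array([0.0513, 0.0342, 0.0354]), 'width': np.float64(0.0448), 'gripper_force': np.float64(0.0)}
```

View pics/grasp.png

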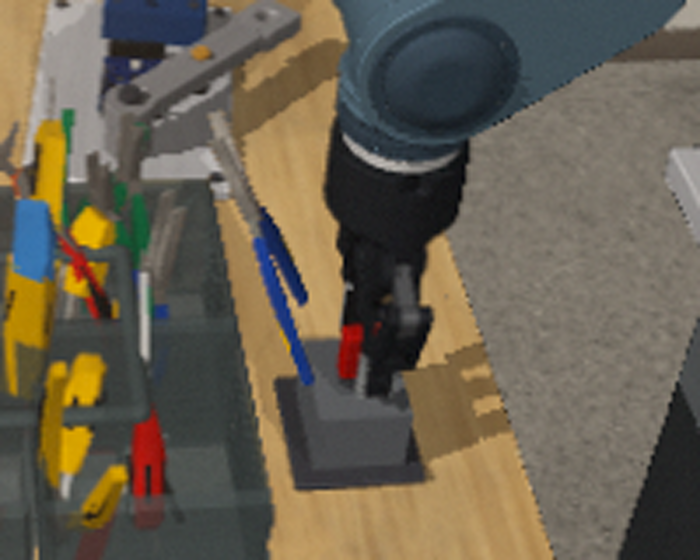

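The fingers straddle the red handle at crop (350,350) and the body is clear of the pliers at crop (285,290). I'll close on it.

To row units: -0.02 m / 0.6 = -0.0333, -0.015 m / 0.6 = -0.025.

```bash
echo '[[[0, 0, 0, 0, 0, 0, 0.025], [0, 0, 0, 0, 0, 0, 0.01], [0, 0, 0, 0, 0, 0, 0.005], [0, 0, 0, 0, 0, 0, 0.005], [0, 0, 0, 0, 0, 0, 0.005]]]' | python3 -m creep 60; echo '[[[0, 0, 0, 0, 0, 0, 0.005], [0, 0, -0.0083, 0, 0, 0, 0.005], [0, 0, -0.02, 0, 0, 0, 0.005], [0, 0, -0.025, 0, 0, 0, 0.005], [0, 0, -0.0333, 0, 0, 0, 0.005], [0, 0, -0.0333, 0, 0, 0, 0.005], [0, 0, 0, 0, 0, 0, 0.005]]]' | python3 -m creep
```

```text
t: 4.95
tool_pos: [0.4474, 0.1035, 0.0607]
ee_rot: [-0.0, 3.141, -0.0]
contact_force: [-1.0, -0.2, 5.4]
width: 0.0131
gripper_force: 59.0
t: 5.82
tool_pos: [0.4483, 0.1036, 0.1346]
ee_rot: [-0.0, 3.137, 0.0]
contact_force: [0.7, -0.1, -1.3]
width: 0.013
gripper_force: 58.8
```

To row units: -0.05 m / 0.6 = -0.0833, -0.035 m / 0.6 = -0.0583.

```bash
echo '[[[0.0033, 0, -0.0333, 0, 0, 0, 0.005], [0, -0.0333, 0, 0, 0, 0, 0.005], [0, -0.0833, 0, 0, 0, 0, 0.005], [0, -0.0833, 0, 0, 0, 0, 0.005], [0, -0.0833, 0, 0, 0, 0, 0.005], [0, -0.0833, 0, 0, 0, 0, 0.005], [0, -0.0833, 0, 0, 0, 0, 0.005], [0, -0.0833, 0, 0, 0, 0, 0.005], [0, -0.0583, 0, 0, 0, 0, 0.005], [0, -0.0233, 0, 0, 0, 0, 0.005], [0, 0, 0, 0, 0, 0, 0.005], [0, 0, 0, 0, 0, 0, 0.005]]]' | python3 -m creep; python3 - <<'E'
from h import *
st()
for c in("top","side"):
    im,d=get_image(c); cv2.imwrite(f"pics/{c}2.png",im)
    for n in("pin_tip","pin_shoulder","pin_grip","bar_hole","bar_pivot"):
        for r in tip_of(c,n)[:1]: 
            P=w(c,r["xyz"]); print(c,n,round(r["score"],2),P.round(4),px(c,P).round(0))
im=cv2.imread("pics/side2.png"); cv2.imwrite("pics/side2c.png",cv2.resize(im[120:240,220:370],None,fx=4.5,fy=4.5,interpolation=cv2.INTER_CUBIC))
E
```

```text
t: 7.32
tool_pos: [0.445, -0.2641, 0.1518]
ee_rot: [0.002, -3.141, -0.002]
contact_force: [0.5, 0.3, -1.4]
width: 0.0127
gripper_force: 58.9
{'t': np.float64(7.325), 'joints': array([-7.5520e-01,  2.3600e-02,  1.9566e+00,  3.0000e-04,  1.1626e+00,
       -2.3274e+00]), 'tool_pos': array([ 0.445 , -0.2641,  0.1518]), 'ee_rot': array([ 2.1000e-03, -3.1409e+00, -1.7000e-03]), 'contact_force': array([ 0.4974,  0.3166, -1.395 ]), 'moment': array([-0.0103, -0.0274,  0.035 ]), 'width': np.float64(0.0127), 'gripper_force': np.float64(58.9057)}
top bar_pivot 0.64 [ 0.5642 -0.1682  0.0539] [245. 204.]
side pin_tip 0.5 [ 0.4518 -0.2658  0.1023] [306. 170.]
side pin_shoulder 0.44 [ 0.4447 -0.2657  0.1475] [310. 156.]
side pin_grip 0.56 [ 0.4492 -0.2617  0.1686] [310. 149.]
side bar_hole 0.94 [ 0.4485 -0.2623  0.0603] [307. 184.]
side bar_pivot 0.91 [ 0.5653 -0.1657  0.0603] [266. 208.]
```

View pics/side2c.png

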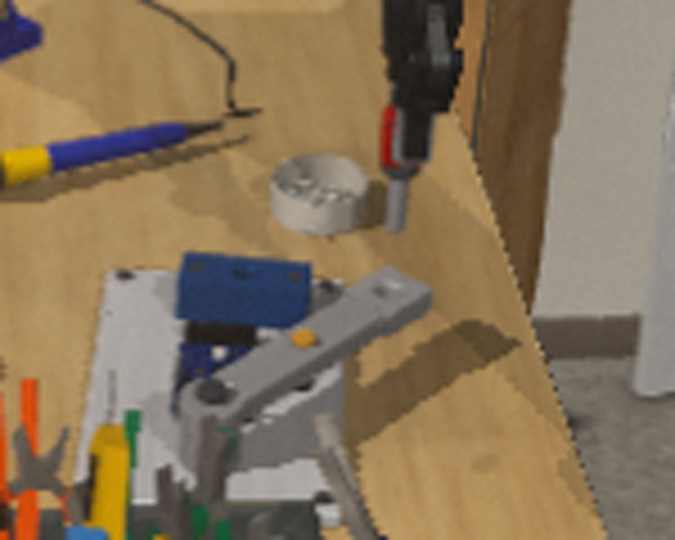

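In the side view the pin hangs upright. Its tip is at crop (397,230), the arm hole at crop (389,288), and the bore shows on the block top at crop (240,273). I'll work out the offsets from these.

```bash
python3 - <<'E'
from h import *
def onz(c,uv,z): o,dr=ray(c,uv); return (o+dr*(z-o[2])/dr[2]).round(4)
f=lambda x,y:(220+(x+.5)/4.5-.5,120+(y+.5)/4.5-.5)
print("side bore",onz("side",f(240,273),.04),"hole",onz("side",f(389,287),.0575),"tip",onz("side",f(397,229),.0985))
g=lambda x,y:(255+(x+.5)/8-.5,190+(y+.5)/8-.5)
print("top bore",onz("top",g(366,222),.04),"hole",onz("top",g(226,463),.0575))
print("tip->hole px",px("side",[.450,-.2641,.0985]),f(397,229))
E
```

```text
side bore [ 0.533  -0.3156  0.04  ] hole [ 0.4489 -0.2709  0.0575] tip [ 0.4471 -0.271   0.0985]
top bore [ 0.5295 -0.3139  0.04  ] hole [ 0.4513 -0.266   0.0575]
tip->hole px [307.15159374 171.96148959] (307.8333333333333, 170.5)
```

To row units: 0.015 m / 0.6 = 0.025, -0.001 m / 0.6 = -0.0017.

```bash
echo '[[[-0.0017, -0.0017, 0.025, 0, 0, 0, 0.005], [0, 0, 0.025, 0, 0, 0, 0.005], [0, 0, 0.0117, 0, 0, 0, 0.005], [0, 0, 0, 0, 0, 0, 0.005]]]' | python3 -m creep; echo '[[[0, 0, 0.0033, 0, 0, 0, 0.005], [0, 0, 0.0033, 0, 0, 0, 0.005], [0, 0, 0.0017, 0, 0, 0, 0.005], [0, 0, 0.0017, 0, 0, 0, 0.005], [0, 0, 0, 0, 0, 0, 0.005]]]' | python3 -m creep
```

```text
t: 8.43
tool_pos: [0.4456, -0.266, 0.1141]
ee_rot: [0.0, -3.14, -0.002]
contact_force: [-0.7, 0.1, 0.1]
width: 0.0129
gripper_force: 58.9
t: 9.05
tool_pos: [0.4461, -0.2665, 0.1093]
ee_rot: [-0.0, 3.142, 0.0]
contact_force: [-0.4, -0.3, 0.1]
width: 0.0133
gripper_force: 58.9
```

To row units: 0.001 m / 0.6 = 0.0017.

```bash
echo '[[[0, 0, 0.0017, 0, 0, 0, 0.005], [0, 0, 0.0017, 0, 0, 0, 0.005], [0, 0, 0.0017, 0, 0, 0, 0.005], [0, 0, 0, 0, 0, 0, 0.005]]]' | python3 -m creep
```

```text
t: 9.55
tool_pos: [0.446, -0.2664, 0.1061]
ee_rot: [0.0, -3.141, -0.0]
contact_force: [1.0, 0.6, -0.9]
width: 0.0131
gripper_force: 58.9
```

To row units: 0.002 m / 0.6 = 0.0033.

```bash
echo '[[[0, 0, 0.0033, 0, 0, 0, 0.005], [0, 0, 0.0033, 0, 0, 0, 0.005], [0, 0, 0.0033, 0, 0, 0, 0.005], [0, 0, 0.0033, 0, 0, 0, 0.005], [0, 0, 0, 0, 0, 0, 0.005]]]' | python3 -m creep; python3 -c "
from h import *
P=np.array([.5648,-.1672]);H=np.array([.4508,-.2662]);B=np.array([.5290,-.3142])
for n,q in (('hole',H),('bore',B)):
    d=q-P; print(n,np.hypot(*d).round(4),np.arctan2(-d[0],-d[1]).round(4))
a0=.8555;s=np.array([.4505,-.2664])
for a in np.linspace(.8555,.247,9): print(a.round(3),(P-.15*np.array([np.sin(a),np.cos(a)])).round(4))
"
```

```text
t: 10.18
tool_pos: [0.446, -0.2663, 0.098]
ee_rot: [0.0, -3.141, -0.001]
contact_force: [0.7, 0.5, -1.3]
width: 0.0131
gripper_force: 58.9
hole 0.151 0.8557
bore 0.1513 0.2389
0.856 [ 0.4516 -0.2656]
0.779 [ 0.4594 -0.2739]
0.703 [ 0.4678 -0.2816]
0.627 [ 0.4768 -0.2886]
0.551 [ 0.4862 -0.295 ]
0.475 [ 0.4962 -0.3006]
0.399 [ 0.5065 -0.3054]
0.323 [ 0.5172 -0.3094]
0.247 [ 0.5281 -0.3126]
```

To row units: -0.0047 m / 0.6 = -0.0078, -0.0032 m / 0.6 = -0.0053.

```bash
echo '[[[-0.0065, -0.007, 0, 0, 0, 0, 0.005], [-0.0065, -0.0068, 0, 0, 0, 0, 0.005], [-0.007, -0.0065, 0, 0, 0, 0, 0.005], [-0.007, -0.0063, 0, 0, 0, 0, 0.005], [-0.0075, -0.0058, 0, 0, 0, 0, 0.005], [-0.0075, -0.0058, 0, 0, 0, 0, 0.005], [-0.0078, -0.0053, 0, 0, 0, 0, 0.005], [-0.0078, -0.0053, 0, 0, 0, 0, 0.005], [0, 0, 0, 0, 0, 0, 0.005]]]' | python3 -m creep
```

```text
t: 11.3
tool_pos: [0.4812, -0.2964, 0.0985]
ee_rot: [-0.001, 3.141, -0.001]
contact_force: [0.1, 1.9, -0.7]
width: 0.0128
gripper_force: 58.9
```

To row units: -0.0054 m / 0.6 = -0.009, -0.0052 m / 0.6 = -0.0087.

```bash
echo '[[[-0.0083, -0.0047, 0, 0, 0, 0, 0.005], [-0.0083, -0.0047, 0, 0, 0, 0, 0.005], [-0.0087, -0.004, 0, 0, 0, 0, 0.005], [-0.0087, -0.004, 0, 0, 0, 0, 0.005], [-0.009, -0.0033, 0, 0, 0, 0, 0.005], [-0.009, -0.0033, 0, 0, 0, 0, 0.005], [-0.009, -0.0027, 0, 0, 0, 0, 0.005], [-0.009, -0.0027, 0, 0, 0, 0, 0.005], [0, 0, 0, 0, 0, 0, 0.005], [0, 0, 0, 0, 0, 0, 0.005]]]' | python3 -m creep; python3 - <<'E'
from h import *
st()
for c in("top","side"):
    im,d=get_image(c); cv2.imwrite(f"pics/{c}3.png",im)
    for n in("bar_hole","bar_pivot","scale_middle","pin_shoulder","pin_grip"):
        for r in tip_of(c,n)[:1]: 
            P=w(c,r["xyz"]); print(c,n,round(r["score"],2),P.round(4))
a=cv2.resize(cv2.imread("pics/side3.png")[130:230,220:320],None,fx=4,fy=4,interpolation=cv2.INTER_CUBIC)
b=cv2.resize(cv2.imread("pics/top3.png")[180:280,230:330],None,fx=4,fy=4,interpolation=cv2.INTER_CUBIC)
cv2.imwrite("pics/b3.png",np.hstack([a,b]))
E
```

```text
t: 12.55
tool_pos: [0.523, -0.3138, 0.0985]
ee_rot: [-0.0, 3.141, -0.001]
contact_force: [0.0, 1.0, -0.2]
width: 0.0128
gripper_force: 58.8
{'t': np.float64(12.55), 'joints': array([-7.2600e-01,  3.0290e-01,  1.7481e+00, -2.0000e-04,  1.0894e+00,
       -2.2970e+00]), 'tool_pos': array([ 0.523 , -0.3138,  0.0985]), 'ee_rot': array([-4.0000e-04,  3.1408e+00, -1.4000e-03]), 'contact_force': array([ 0.0428,  1.0095, -0.1721]), 'moment': array([ 0.1341, -0.0723, -0.036 ]), 'width': np.float64(0.0128), 'gripper_force': np.float64(58.8301)}
top bar_hole 0.48 [ 0.4544  0.1015 -0.0051]
side bar_hole 0.68 [ 0.5287 -0.3143  0.0503]
side bar_pivot 0.74 [ 0.5627 -0.1636  0.0631]
side scale_middle 0.76 [ 0.5419 -0.316   0.0419]
side pin_shoulder 0.44 [ 0.5262 -0.3111  0.0924]
side pin_grip 0.63 [ 0.5247 -0.314   0.1162]
```

View pics/b3.png

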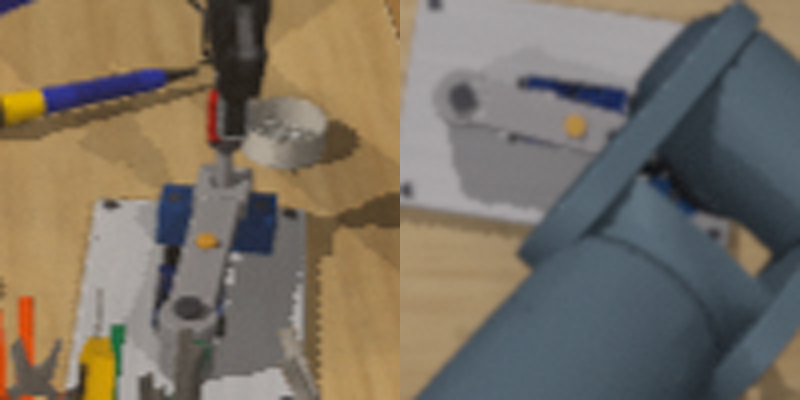

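The side half of the view shows the pin standing in the arm hole at crop (225,175), with the arm over the blue block. Now I'll feel downwards gently.

To row units: 0.002 m / 0.6 = 0.0033, 0.001 m / 0.6 = 0.0017.

```bash
echo '[[[0, 0, 0.0033, 0, 0, 0, 0.005], [0, 0, 0.0033, 0, 0, 0, 0.005], [0, 0, 0.0017, 0, 0, 0, 0.005], [0, 0, 0, 0, 0, 0, 0.005]]]' | python3 -m creep; echo '[[[0, 0, 0.0017, 0, 0, 0, 0.005], [0, 0, 0, 0, 0, 0, 0.005]]]' | python3 -m creep;echo '[[[0, 0, 0.0017, 0, 0, 0, 0.005], [0, 0, 0, 0, 0, 0, 0.005]]]' | python3 -m creep
```

```text
t: 13.65
tool_pos: [0.5226, -0.3134, 0.0931]
ee_rot: [0.0, -3.141, -0.0]
contact_force: [-0.2, 0.3, -0.5]
width: 0.013
gripper_force: 58.8
t: 13.9
tool_pos: [0.5228, -0.3136, 0.0924]
ee_rot: [-0.0, 3.141, -0.0]
contact_force: [0.5, -0.1, -0.1]
width: 0.0132
gripper_force: 58.9
t: 14.15
tool_pos: [0.5231, -0.3136, 0.0916]
ee_rot: [-0.0, 3.141, -0.001]
contact_force: [2.1, -0.5, -0.1]
width: 0.013
gripper_force: 59.0
```

To row units: 0.001 m / 0.6 = 0.0017.

```bash
echo '[[[0, 0, 0.0017, 0, 0, 0, 0.005], [0, 0, 0, 0, 0, 0, 0.005]]]' | python3 -m creep;echo '[[[0, 0, 0.0017, 0, 0, 0, 0.005], [0, 0, 0, 0, 0, 0, 0.005]]]' | python3 -m creep
```

```text
t: 14.4
tool_pos: [0.5233, -0.3137, 0.0908]
ee_rot: [-0.0, 3.14, -0.001]
contact_force: [2.5, 0.0, 2.0]
width: 0.0129
gripper_force: 59.3
t: 14.65
tool_pos: [0.5235, -0.3137, 0.0901]
ee_rot: [-0.0, 3.14, -0.001]
contact_force: [3.8, 1.6, 5.3]
width: 0.0132
gripper_force: 59.8
```

To row units: -0.0008 m / 0.6 = -0.0013, -0.0002 m / 0.6 = -0.0003.

```bash
echo '[[[-0.0013, -0.0003, 0, 0, 0, 0, 0.005], [0, 0, 0, 0, 0, 0, 0.005]]]' | python3 -m creep;echo '[[[-0.0012, -0.0002, 0, 0, 0, 0, 0.005], [0, 0, 0, 0, 0, 0, 0.005]]]' | python3 -m creep
```

```text
t: 14.9
tool_pos: [0.5239, -0.3137, 0.0897]
ee_rot: [-0.0, 3.141, -0.0]
contact_force: [3.1, 2.4, 5.3]
width: 0.0133
gripper_force: 59.7
t: 15.15
tool_pos: [0.5242, -0.3136, 0.0889]
ee_rot: [-0.0, 3.141, 0.0]
contact_force: [2.3, 0.4, 1.4]
width: 0.0127
gripper_force: 59.3
```

Sliding in. The force dropped and z is falling, so I'll go on down with a little more shift.

To row units: 0.001 m / 0.6 = 0.0017, -0.0006 m / 0.6 = -0.001.

```bash
echo '[[[-0.001, 0, 0.0017, 0, 0, 0, 0.005], [0, 0, 0, 0, 0, 0, 0.005]]]' | python3 -m creep;echo '[[[-0.0005, 0, 0.0017, 0, 0, 0, 0.005], [0, 0, 0.0017, 0, 0, 0, 0.005], [0, 0, 0, 0, 0, 0, 0.005]]]' | python3 -m creep
```

```text
t: 15.4
tool_pos: [0.5245, -0.3135, 0.0877]
ee_rot: [0.0, -3.141, -0.001]
contact_force: [2.6, 1.1, 0.1]
width: 0.0129
gripper_force: 59.1
t: 15.78
tool_pos: [0.5247, -0.3136, 0.0858]
ee_rot: [0.0, -3.141, -0.001]
contact_force: [1.4, 0.5, 0.4]
width: 0.0133
gripper_force: 59.0
```

To row units: 0.002 m / 0.6 = 0.0033, -0.0003 m / 0.6 = -0.0005.

```bash
echo '[[[-0.0005, 0, 0.0033, 0, 0, 0, 0.005], [0, 0, 0.0033, 0, 0, 0, 0.005], [0, 0, 0.0033, 0, 0, 0, 0.005], [0, 0, 0, 0, 0, 0, 0.005]]]' | python3 -m creep;echo '[[[0, 0, 0.0033, 0, 0, 0, 0.005], [0, 0, 0.0033, 0, 0, 0, 0.005], [0, 0, 0.0033, 0, 0, 0, 0.005], [0, 0, 0, 0, 0, 0, 0.005]]]' | python3 -m creep
```

```text
t: 16.27
tool_pos: [0.525, -0.3136, 0.0797]
ee_rot: [0.0, -3.141, -0.001]
contact_force: [-0.2, -0.3, -1.4]
width: 0.0127
gripper_force: 58.9
t: 16.77
tool_pos: [0.5253, -0.3138, 0.074]
ee_rot: [0.0, -3.141, -0.0]
contact_force: [-1.0, 0.9, -0.2]
width: 0.0129
gripper_force: 58.9
```

```bash
echo '[[[0, 0, 0.0033, 0, 0, 0, 0.005], [0, 0, 0.0025, 0, 0, 0, 0.005], [0, 0, 0.0017, 0, 0, 0, 0.005], [0, 0, 0, 0, 0, 0, 0.005]]]' | python3 -m creep;echo '[[[0, 0, 0.0017, 0, 0, 0, 0.005], [0, 0, 0, 0, 0, 0, 0.005]]]' | python3 -m creep;echo '[[[0, 0, 0.0008, 0, 0, 0, 0.005], [0, 0, 0, 0, 0, 0, 0.005]]]' | python3 -m creep
```

```text
t: 17.27
tool_pos: [0.5255, -0.3138, 0.0697]
ee_rot: [-0.0, 3.141, -0.0]
contact_force: [0.3, 0.3, -0.9]
width: 0.013
gripper_force: 58.8
t: 17.52
tool_pos: [0.5255, -0.3138, 0.0688]
ee_rot: [-0.0, 3.141, -0.0]
contact_force: [-0.2, -0.7, -0.4]
width: 0.0131
gripper_force: 58.8
t: 17.77
tool_pos: [0.5255, -0.3138, 0.0683]
ee_rot: [-0.0, 3.141, -0.0]
contact_force: [-0.2, -0.2, -0.8]
width: 0.013
gripper_force: 58.9
```

To row units: 0.0006 m / 0.6 = 0.001.

```bash
for i in 1 2; do :; done; echo '[[[0, 0, 0.001, 0, 0, 0, 0.005], [0, 0, 0, 0, 0, 0, 0.005]]]' | python3 -m creep;echo '[[[0, 0, 0.001, 0, 0, 0, 0.005], [0, 0, 0, 0, 0, 0, 0.005]]]' | python3 -m creep
```

```text
t: 18.02
tool_pos: [0.5257, -0.3139, 0.0683]
ee_rot: [-0.0, 3.141, -0.001]
contact_force: [-1.5, 0.7, 3.4]
width: 0.0128
gripper_force: 59.5
t: 18.27
tool_pos: [0.5262, -0.314, 0.0682]
ee_rot: [-0.0, 3.14, -0.001]
contact_force: [-0.7, 2.4, 6.2]
width: 0.0129
gripper_force: 59.9
```

Contact comes at exactly the expected home height, 0.0682. I'll give one more light press, then release and rise.

To row units: 0.0006 m / 0.6 = 0.001.

```bash
echo '[[[0, 0, 0.001, 0, 0, 0, 0.005], [0, 0, 0, 0, 0, 0, 0.005]]]' | python3 -m creep; echo '[[[0, 0, -0.0013, 0, 0, 0, 0.02], [0, 0, 0, 0, 0, 0, 0.035], [0, 0, 0, 0, 0, 0, 0.04], [0, 0, 0, 0, 0, 0, 0.04], [0, 0, 0, 0, 0, 0, 0.04]]]' | python3 -m creep; echo '[[[0, 0, -0.0083, 0, 0, 0, 0.04], [0, 0, -0.0167, 0, 0, 0, 0.04], [0, 0, -0.0333, 0, 0, 0, 0.04], [0, 0, -0.05, 0, 0, 0, 0.04], [0, 0, -0.0667, 0, 0, 0, 0.04], [0.05, 0, -0.0667, 0, 0, 0, 0.04], [0.0833, 0, -0.05, 0, 0, 0, 0.04], [0.0833, 0, 0, 0, 0, 0, 0.04], [0, 0, 0, 0, 0, 0, 0.04]]]' | python3 -m creep; python3 - <<'E'
from h import *
for c in("top","side"):
    im,d=get_image(c); cv2.imwrite(f"pics/{c}4.png",im)
    for n in("bar_hole","bar_pivot","pin_shoulder","pin_grip","pcb","yellow_tape","tin"):
        for r in tip_of(c,n)[:1]: 
            P=w(c,r["xyz"]); print(c,n,round(r["score"],2),P.round(4))
a=cv2.resize(cv2.imread("pics/side4.png")[130:230,220:320],None,fx=4,fy=4,interpolation=cv2.INTER_CUBIC)
b=cv2.resize(cv2.imread("pics/top4.png")[160:260,240:340],None,fx=4,fy=4,interpolation=cv2.INTER_CUBIC)
cv2.imwrite("pics/b4.png",np.hstack([a,b]))
E
```

```text
t: 18.52
tool_pos: [0.5265, -0.3141, 0.0682]
ee_rot: [-0.0, 3.139, -0.002]
contact_force: [-0.4, 2.2, 8.1]
width: 0.0128
gripper_force: 60.2
t: 19.15
tool_pos: [0.5253, -0.3137, 0.0672]
ee_rot: [0.0, -3.141, -0.0]
contact_force: [-0.1, 0.4, -0.8]
width: 0.0403
gripper_force: 0.0
t: 20.27
tool_pos: [0.3936, -0.3139, 0.2441]
ee_rot: [0.004, 3.14, -0.003]
contact_force: [0.8, -0.9, 0.3]
width: 0.0402
gripper_force: 0.0
top bar_hole 0.98 [ 0.5311 -0.315   0.0558]
top bar_pivot 0.59 [ 0.5633 -0.1703  0.0537]
top pin_shoulder 0.43 [ 0.533  -0.3168  0.0605]
top pcb 0.58 [ 0.5557 -0.2434  0.0082]
top yellow_tape 0.59 [ 0.7297 -0.2639 -0.0055]
top tin 0.79 [ 0.466  -0.4484 -0.0006]
side bar_hole 0.78 [ 0.5305 -0.3089  0.0581]
side bar_pivot 0.55 [ 0.5663 -0.1674  0.0565]
side pin_shoulder 0.61 [ 0.5266 -0.3124  0.0614]
side pin_grip 0.48 [ 0.529  -0.3114  0.0836]
side pcb 0.51 [ 0.5538 -0.2445  0.0138]
side yellow_tape 0.59 [ 0.7303 -0.2715  0.0066]
side tin 0.68 [ 4.688e-01 -4.442e-01 -3.000e-04]
```

View pics/b4.png

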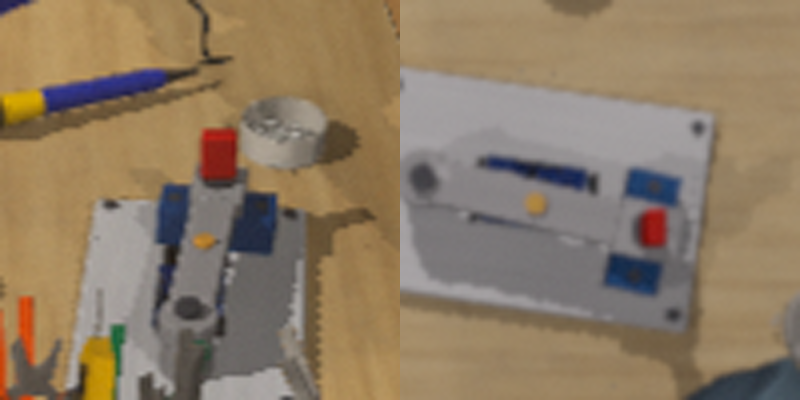

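The pin stands upright in the arm at side crop (219,155) and top crop (652,228), released. The board, tape and tin have not moved. I'll check the handle top height (96.5 mm expected) and hand in if it matches.

```bash
python3 - <<'E'
from h import *
ok=True
for c in("top","side"):
    im,d=get_image(c); b,g,r=[im[...,i].astype(int) for i in range(3)]
    m=(r>120)&(g<60)&(b<60)&(d>0); u0,v0=px(c,[.53,-.314,.09]).astype(int); bx=np.zeros_like(m); bx[v0-12:v0+12,u0-12:u0+12]=1
    z=[]
    for v,u in zip(*np.nonzero(m&(bx>0))):
        o,dr=ray(c,(u,v)); z.append((o+dr*d[v,u])[2])
    z=np.array(z); print(c,len(z),np.percentile(z,[10,50,90]).round(4)); ok&=np.percentile(z,90)<.103
st()
if ok: print(arm.finish_job())
E
```

```text
top 33 [0.0934 0.0956 0.0975]
side 88 [0.0715 0.0863 0.0985]
{'t': np.float64(21.175), 'joints': array([-0.8958, -0.1113,  1.9122, -0.    ,  1.3407, -2.4667]), 'tool_pos': array([ 0.3954, -0.3138,  0.2423]), 'ee_rot': array([ 3.0000e-04, -3.1416e+00,  0.0000e+00]), 'contact_force': array([-0.1048, -0.3354, -0.6374]), 'moment': array([ 0.0684, -0.0489,  0.0088]), 'width': np.float64(0.0399), 'gripper_force': np.float64(0.0)}
the job is handed in; nothing more can be done
None
```

The hold-down arm is swung closed and locked, with the pin fully home in the lock block's bore and released; readings while feeling for the bore and seating the pin stayed under about 10 N, the board, tape and tin show no movement beyond the few-mm vision error, and the job was handed in at about 21 s.

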